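# Weigh a potted transformer on a spring hook scale

### The arm

A 6-joint arm with a two-finger parallel gripper is mounted at the origin on the work surface. World frame = base frame: x ahead of the robot, y to its left, z up, the work surface at z = 0. Lengths are in mm, angles in rad, forces in N, time in s.
With the tool pointing down it reaches from about 325 to 900 mm from the base axis. Payload 6.1 kg.
Tool frame: the origin (TCP) lies midway between the tips of the shut fingers; the grasp point (between the pads) lies 19 mm behind it (bot.grasp_offset is the distance from the TCP to the grasp point, in mm); z points along the fingers, y is the line along which they close (so a half turn about z gives the same grasp; the last joint's range is limited). The gripper opens to 85 mm and grips with 20 to 120 N. Pads are 22 mm wide; open, the fingers measure 114 mm over their backs; the gripper's body (76 mm by 85 mm) begins 54 mm behind the grasp point. The pads swing forward as they close: fully open they stand 13 mm farther back than shut.
Start: joints at [-1.407, 0.22, 1.526, -0, 1.395, -0.126], TCP at [178.593, -598.933, 231.3] pointing down, gripper open.
Joint ranges: [-2.98, 2.98], [-0.91, 2.08], [0.09, 2.57], [-1.24, 4.39], [0.2, 2.65], [-2.68, 2.68]. Speed limits (rad/s): [2.57, 2.57, 3.01, 3.14, 3.14, 3.14].

### API

Orientations are given as a rotation vector (axis times angle).
In Python, from rig import bot, viewer, nets gives the robot as it stands. The module is installed in compiled form; this text tells all that it offers.
- The arm moves only by the tool carry_out, never from a script. Its argument "plan" is a list of rows, each an object with "rot": the turn, a rotation vector about the tool's x, y, z in rad, a list of three; "linear": the shift along the tool's x, y, z in m, a list of three; "hand": the opening, from -1 (shut) to 1 (fully open). A call has 1 to 20 rows; each row is the pose to reach, as a shift and turn from the pose commanded when the call began, along the tool's axes at that moment; what a row does not reach only later rows make up. A row lasts 1/12 s, in which the tool goes at most 41.7 mm and 7.16 degrees, less where a joint would pass 70% of its speed; a pose out of reach is approached as far as the arm can. A call with a gripper value outside its range is refused whole. The fingers move at their own pace and stop on an object; "force" is the grip in N (left out, the last holds). Time passes only in rows, so rows that repeat a pose let the fingers close. It gives the time, the measured TCP pose, the force, the opening and the grip force at its end, in the units of the state.
- bot.read_state(): the state, without advancing time (a new reading comes with each control period).
- viewer.read_camera(name): name is "side" or "top" or "wrist"; returns the picture (400x640x3 uint8, blue, green, red); there is no depth.
- viewer.camera_model(name): a dict with "fovy" (degrees; the focal length in pixels is half the picture's height over the tangent of half this angle, whatever the lens; pixels are square), "cx", "cy" (the principal point, pixels), "R" (3x3) and "t" (3): a world point X has camera coordinates R X + t. Camera axes: x right, y down, z forward; pixel columns grow to the right and rows downward; lengths in mm; the calibration is good to about 2 mm. The wrist camera is an equidistant fisheye: a pixel r from the principal point sees the ray r / f radians off the axis. A picture is of the moment at which its call begins: read the wrist's pose just before it. camera_model takes no time and is no camera call; for the wrist camera it gives the pose at the moment of the call.
- bot.hand_in(): hands the job in; it is judged then, once.
Trained networks look in the newest picture that a camera, given by its name, has taken for a name from the list of things; names that differ only in an ending like _2 or _b are one class to them, and where a whole thing is asked for, a point or a joint stands for the part that bears it (a point fixed in the world has none). Each returns a list of dicts, best first, with "conf" (0 to 1); they miss things now and then, are a little off and sometimes report something else, mostly with a low value. They report only what shows in the picture. A call takes as long as a camera call. They do not tell look-alikes from the thing itself.
- nets.search_frame(camera, thing): "uv" ([column, row] in pixels, amid what is visible of it).
- nets.silhouettes(camera, thing): "pixels" (400x640 bool, what is visible of it) and "uv" ([column, row] in pixels, amid what is visible of it).
- nets.pinpoint(camera, thing): "uv" ([column, row] in pixels: a listed point, or the origin of a listed thing).
The state is a dict: "time": time; "q": joint angles; "dq": joint speeds; "joint_torque": joint torques, N m; "tool_pos": TCP position; "eef_rot": TCP orientation; "force": force on the tool from outside, world axes, zero at the start; "wrist_torque": the same for the moment, N m; "opening": finger opening in mm; "grip_force": force on a finger pad.
Only numpy, scipy, OpenCV 4.12 (cv2) and the standard library are available. Lean on these libraries where they do the work, as an engineer would, in place of code of your own. Each camera call takes 0.05 s, during which the arm holds its last target. There are 200 camera calls.

### The job

Weigh the potted transformer: take it from the black pad by its steel lug, hang it by its frame on the hook of the spring scale, and let go only once the scale carries its whole weight, so that the hook never drops, springs or gets pulled down to its lower stop. Leave it hanging untouched until it has settled and hung still for a good second, then take it off just as gently and stand it upright in the white tray, set down and not dropped. Leave the jar, the screwdriver and the box of circuit boards where they are.

Things in the scene. Friction and masses are not known exactly. Their poses are not given: they have to be found in the camera images.
- transformer: Potted transformer, loose, upright: black block 56 x 56 mm, 48 mm high, copper band, steel frame and lug on top (see the points), 130 mm high in all. Origin: centre of the underside, z up. Half-turn symmetric: either x side may face the scale. Mass unknown and varied widely, under 1 kg: feel it at the wrist. Starts on the pad, its x within 0.8 rad of the robot's x.
- lug (a point): Grip point of the steel lug, on the transformer's axis 114 mm above its underside. The lug is 20 mm along x, 16 mm along y and stands 36 mm up from the bridge: from 20 mm below this point to 16 mm above it. Axes as the transformer's.
- bridge (a point): Centre of the bridge's flat underside, which rests on the hook seat; 84 mm above the transformer's underside, axes the same. The bridge is 20 mm along x, 46 along y, 10 thick. Below it a window 34 mm wide (y), 36 mm high, down to the block, open right through along x; its legs are 6 mm thick, 14 mm deep along x.
- scale: Spring scale, fixed: dark base plate 200 x 120 mm, 12 mm thick; aluminium column 258 mm high with a white graduated strip; a steel hook that points to the robot's side of the table. Origin: on the table under the hook's carriage; the hook points along its -x, z up. Place and yaw vary (yaw 0.4 to 0.8 rad).
- hook_seat (a point): Centre of the flat seat's top face, 105 mm out along the scale's -x, 200 mm above the table unloaded; axes as the scale's. Bar 16 mm wide (y), 6 thick. Seat 40 mm long between an upturned tip (-x end, 6 mm thick, top 12 mm above the seat) and a step 8 mm up (+x end). Thread the window over the tip moving along +x, then lower the bridge onto the seat.
- hook (a joint): How far the hook is pulled down, m: 0 unloaded, 0.095 at the stop. 0.13 N preload, then 130 N/m, lightly damped; how low a transformer hangs depends on its weight. Delicate: never drive it or let it spring faster than 0.07 m/s up or down, nor pull it beyond 0.088. Letting go with more than about 0.6 N still carried or pressed by the hand makes it jump too fast.
- pad: Black rubber pad 150 x 150 mm, 3 mm thick, fixed. Origin: centre of its underside. The transformer starts on it; pad and tray lie on either side of the scale, either way round.
- tray: White plastic open tray, fixed, 150 x 150 mm outside, 22 mm high, walls 4 mm, inner floor 4 mm above the table. Origin: centre of its underside.
- jar: Bystander: amber glass jar, 52 mm across, 65 mm high, loose. Origin: centre of the underside.
- screwdriver: Bystander: screwdriver 170 mm long lying loose between robot and scale. Origin: under the middle of the tool.
- board_box: Bystander: small open white box 110 x 75 x 28 mm with green circuit boards in it, loose. Origin: centre of the underside.
Not all that is in view belongs to the job. Leave any green look-alike of the transformer alone.

How it is judged:
By the outcome, as a careful person would: the job done as asked, in the order asked, and still so for the second after the job is handed in, with the robot touching nothing.
It also fails if it takes over 72 s, if anything falls off the work surface, if the arm or the gripper's body presses on something with over 40 N, if the wrist force passes 120 N, or if a joint passes its speed limit or range.

## Working session

There is one attempt and no reset: what is moved stays moved. The work goes in short steps, Python scripts to look and compute and a tool call to move; the robot and the scene stay as the last step left them, time stands still between calls to the robot, and variables do not carry over. Pictures are saved under pics/ and viewed, at most 10 in all, crops included, and the job is handed in when it is done.

Besides the shell and the picture viewer there is one more tool, called as name(argument=value, ...), one argument or row to a line, values as JSON. carry_out: Moves the arm, as the interface text tells. Its arguments: {"type":"object","properties":{"plan":{"type":"array"},"force":{"type":"number"}},"required":["plan"]}

```bash
mkdir -p pics; cat > h.py <<'E'
import numpy as np, cv2
from scipy.spatial.transform import Rotation as Ro
from rig import bot, viewer, nets
def ray(cam,uv,m=None):
    m=m or viewer.camera_model(cam); f=200/np.tan(np.radians(m['fovy'])/2)
    d=np.array([uv[0]-m['cx'],uv[1]-m['cy']])/f
    if cam=='wrist':
        r=np.hypot(*d); v=np.r_[d/r*np.sin(r),np.cos(r)] if r>1e-9 else np.array([0,0,1.])
    else: v=np.r_[d,1]; v/=np.linalg.norm(v)
    R=np.array(m['R']); return -R.T@np.array(m['t']), R.T@v
def proj(cam,X,m=None):
    m=m or viewer.camera_model(cam); f=200/np.tan(np.radians(m['fovy'])/2)
    c=np.array(m['R'])@X+np.array(m['t'])
    if cam=='wrist':
        r=np.hypot(c[0],c[1]); return np.array([m['cx'],m['cy']])+f*np.arctan2(r,c[2])*c[:2]/r
    return np.array([m['cx'],m['cy']])+f*c[:2]/c[2]
def tri(rays):
    A=sum(np.eye(3)-np.outer(d,d) for o,d in rays); b=sum((np.eye(3)-np.outer(d,d))@o for o,d in rays)
    return np.linalg.solve(A,b)
def atz(r,z): o,d=r; return o+d*(z-o[2])/d[2]
E
cat > a.py <<'E'
from h import *
s=bot.read_state(); print({k:np.round(v,3) for k,v in s.items()})
ims=[]
for c in ['side','top','wrist']:
    im=viewer.read_camera(c); cv2.imwrite(f'pics/{c}0.png',im)
    m=viewer.camera_model(c); print(c,m['fovy'],np.round(-np.array(m['R']).T@np.array(m['t'])))
    for t in ['lug','bridge','hook_seat','transformer','scale','pad','tray','jar','screwdriver','board_box']:
        r=nets.pinpoint(c,t); print(c,t,[(np.round(x['uv'],1).tolist(),round(x['conf'],2), np.round(atz(ray(c,x['uv'],m),{'lug':117,'bridge':87,'hook_seat':200,'transformer':3}.get(t,0))[:2]).tolist()) for x in r])
E
python3 a.py
```

```text
{'time': np.float64(0.0), 'q': array([-1.407,  0.221,  1.528, -0.   ,  1.395, -0.126]), 'dq': array([-0.001,  0.002, -0.001,  0.   , -0.001,  0.001]), 'joint_torque': array([-0.0000e+00, -4.9690e+01, -3.8939e+01, -0.0000e+00,  1.1000e-02,
        0.0000e+00]), 'tool_pos': array([ 178.504, -598.35 ,  230.198]), 'eef_rot': array([-3.107, -0.453,  0.   ]), 'force': array([0.125, 0.186, 0.273]), 'wrist_torque': array([-0.036,  0.014,  0.025]), 'grip_force': np.float64(0.0), 'opening': np.float64(85.124)}
side 54.833409353114 [428. 920. 677.]
side lug [([254.0, 294.3], 0.94, [620.0, 372.0]), ([398.7, 274.8], 0.91, [328.0, 288.0]), ([338.9, 324.9], 0.79, [447.0, 433.0]), ([337.7, 267.3], 0.61, [458.0, 275.0])]
side bridge [([250.3, 308.0], 0.93, [629.0, 381.0]), ([341.9, 331.7], 0.91, [441.0, 423.0]), ([338.4, 274.0], 0.86, [457.0, 263.0]), ([399.9, 286.4], 0.63, [323.0, 290.0])]
side hook_seat [([350.7, 194.7], 0.52, [437.0, 102.0]), ([265.5, 193.5], 0.5, [647.0, 113.0]), ([304.2, 167.3], 0.41, [571.0, -39.0])]
side transformer [([341.6, 363.3], 0.9, [440.0, 429.0]), ([258.9, 335.7], 0.86
[... 1050 characters left out ...]
 0.59, [326.0, 281.0]), ([198.3, 185.6], 0.58, [617.0, 379.0]), ([232.1, 242.8], 0.2, [464.0, 287.0])]
top scale [([323.2, 186.8], 0.67, [610.0, 48.0])]
top pad [([232.4, 238.5], 0.6, [475.0, 287.0])]
top tray [([433.0, 247.3], 0.84, [446.0, -236.0])]
top jar [([254.1, 156.4], 0.97, [696.0, 232.0])]
top screwdriver [([343.8, 256.5], 0.56, [425.0, -3.0])]
top board_box [([432.3, 136.2], 0.88, [747.0, -250.0]), ([367.7, 184.3], 0.41, [616.0, -71.0]), ([236.6, 249.2], 0.39, [447.0, 276.0])]
wrist 65.70646984690485 [ 242. -579.  373.]
wrist lug []
wrist bridge []
wrist hook_seat []
wrist transformer []
wrist scale []
wrist pad []
wrist tray []
wrist jar []
wrist screwdriver []
wrist board_box []
```

```bash
sleep 1; ls pics
```

```text
side0.png
top0.png
wrist0.png
```

View pics/side0.png

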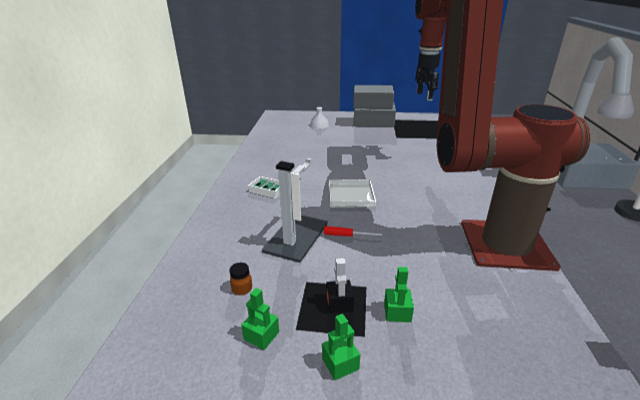

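View pics/top0.png

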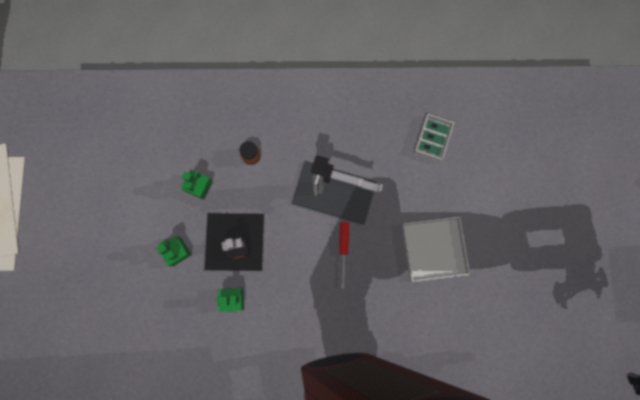

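Side: the true transformer stands on the black pad (side ~340,280; top ~232,243); hook tip at side ~(305,165), column top at top ~(323,165), tray at top (435,248); the three green ones are decoys. Moving to look at the hook with the wrist camera.

carry_out(
  plan=[
    {"rot":[0,0,0],"linear":[0.364,-0.382,-0.19],"hand":1},
    {"rot":[0,0,0],"linear":[0.364,-0.382,-0.19],"hand":1},
    {"rot":[0,0,0],"linear":[0.364,-0.382,-0.19],"hand":1},
    {"rot":[0,0,0],"linear":[0.364,-0.382,-0.19],"hand":1},
    {"rot":[0,0,0],"linear":[0.364,-0.382,-0.19],"hand":1},
    {"rot":[0,0,0],"linear":[0.364,-0.382,-0.19],"hand":1},
    {"rot":[0,0,0],"linear":[0.364,-0.382,-0.19],"hand":1},
    {"rot":[0,0,0],"linear":[0.364,-0.382,-0.19],"hand":1},
    {"rot":[0,0,0],"linear":[0.364,-0.382,-0.19],"hand":1},
    {"rot":[0,0,0],"linear":[0.364,-0.382,-0.19],"hand":1},
    {"rot":[0,0,0],"linear":[0.364,-0.382,-0.19],"hand":1},
    {"rot":[0,0,0],"linear":[0.364,-0.382,-0.19],"hand":1},
    {"rot":[0,0,0],"linear":[0.364,-0.382,-0.19],"hand":1},
    {"rot":[0,0,0],"linear":[0.364,-0.382,-0.19],"hand":1},
    {"rot":[0,0,0],"linear":[0.364,-0.382,-0.19],"hand":1},
    {"rot":[0,0,0],"linear":[0.364,-0.382,-0.19],"hand":1},
    {"rot":[0,0,0],"linear":[0.364,-0.382,-0.19],"hand":1},
  ],
)

```text
time: 3.07
tool_pos: [417.9, -129.3, 420.7]
eef_rot: [3.109, 0.454, -0.001]
force: [0.0, -1.1, 0.8]
opening: 84.8
grip_force: 0.0
```

```bash
cat > look.py <<'E'
import sys,json,os
from h import *
n=sys.argv[1]; things=sys.argv[2].split(',')
s=bot.read_state(); print(round(s['time'],2),np.round(s['tool_pos'],1),np.round(s['eef_rot'],3),np.round(s['force'],2))
m=viewer.camera_model('wrist'); im=viewer.read_camera('wrist'); cv2.imwrite(f'pics/{n}.png',im)
D=json.load(open('obs.json')) if os.path.exists('obs.json') else []
for t in things:
    for x in nets.pinpoint('wrist',t):
        o,d=ray('wrist',x['uv'],m); D.append([n,t,x['conf'],list(o),list(d)])
        z={'lug':117,'bridge':87,'hook_seat':200,'transformer':3}.get(t,0)
        print(t,np.round(x['uv'],1),round(x['conf'],2),np.round(atz((o,d),z)))
json.dump(D,open('obs.json','w'))
np.savez(f'{n}_cam.npz',R=m['R'],t=m['t'],fovy=m['fovy'],cx=m['cx'],cy=m['cy'])
E
python3 look.py w1 hook_seat,scale,lug,bridge,tray,pad,screwdriver,board_box
```

```text
3.07 [ 417.9 -129.3  420.7] [ 3.109e+00  4.540e-01 -1.000e-03] [ 0.01 -1.07  0.79]
hook_seat [297.   24.8] 0.72 [573. -50. 200.]
scale [259.1  29.2] 0.98 [599.  49.   0.]
lug [50.7 76.9] 0.85 [439. 427. 117.]
lug [ 90.5 149. ] 0.68 [326. 280. 117.]
lug [104.7  83.8] 0.62 [444. 268. 117.]
lug [113.6  76.7] 0.44 [459. 251. 117.]
bridge [115.5  78.1] 0.91 [456. 270.  87.]
bridge [64.3 73. ] 0.88 [448. 418.  87.]
bridge [ 98.5 148.8] 0.69 [320. 284.  87.]
tray [383.4 154.3] 0.78 [ 438. -237.    0.]
pad [138.2  73.3] 0.56 [470. 280.   0.]
pad [138.7  82.2] 0.5 [452. 273.   0.]
screwdriver [262.6 122.9] 0.59 [431.  -7.   0.]
board_box [439.8  10. ] 0.82 [ 744. -261.    0.]
```

View pics/w1.png

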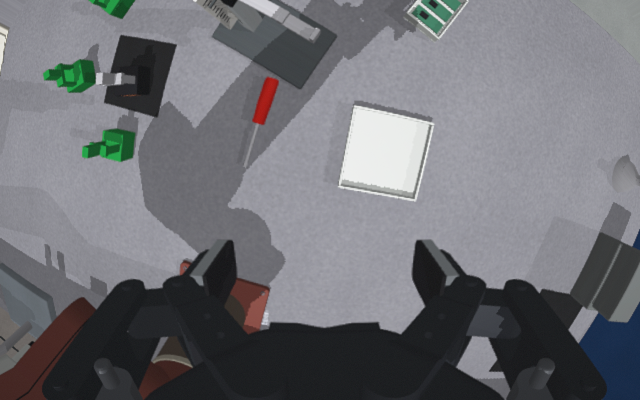

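Wrist view: hook bar runs to about (300,25), tray at (387,152), pad and transformer at (130,78). Next, a closer look from over the hook.

carry_out(
  plan=[
    {"rot":[0,0,0],"linear":[0.09,-0.03,0],"hand":1},
    {"rot":[0,0,0],"linear":[0.09,-0.03,0],"hand":1},
    {"rot":[0,0,0],"linear":[0.09,-0.03,0],"hand":1},
    {"rot":[0,0,0],"linear":[0.09,-0.03,0],"hand":1},
    {"rot":[0,0,0],"linear":[0.09,-0.03,0],"hand":1},
    {"rot":[0,0,0],"linear":[0.09,-0.03,0],"hand":1},
  ],
)

```text
time: 4.02
tool_pos: [495.4, -74.8, 421.3]
eef_rot: [3.108, 0.453, -0.001]
force: [0.1, -0.4, 1.0]
opening: 85.4
grip_force: 0.0
```

```bash
python3 look.py w2 hook_seat,scale,tray,lug,bridge
```

```text
4.02 [495.4 -74.8 421.3] [ 3.108e+00  4.530e-01 -1.000e-03] [ 0.11 -0.41  0.99]
hook_seat [322.2  97.5] 0.76 [574. -48. 200.]
scale [273.8  76.5] 0.69 [596.  50.   0.]
tray [395.3 199.6] 0.86 [ 440. -234.    0.]
lug [107.9 200.6] 0.92 [319. 281. 117.]
lug [ 60.1 118.5] 0.91 [442. 431. 117.]
lug [98.8 27.1] 0.84 [619. 372. 117.]
lug [118.3 130.9] 0.73 [449. 273. 117.]
bridge [130.7 124.9] 0.96 [458. 268.  87.]
bridge [ 75.7 113. ] 0.84 [453. 416.  87.]
bridge [112.5 194.5] 0.74 [319. 293.  87.]
bridge [101.   28.4] 0.7 [621. 393.  87.]
```

View pics/w2.png

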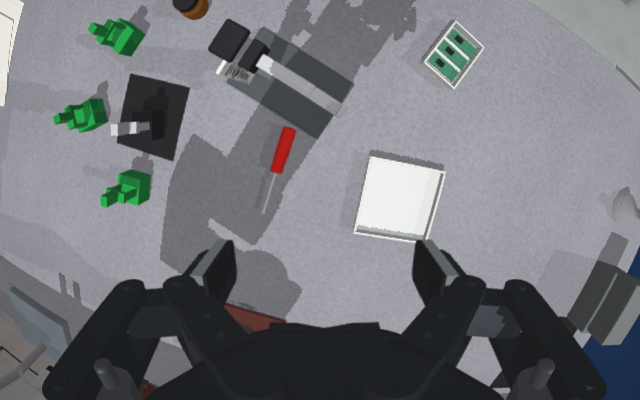

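```bash
python3 -c "
import cv2;im=cv2.imread('pics/w2.png')[10:150,200:360];cv2.imwrite('pics/w2c.png',cv2.resize(im,None,fx=4,fy=4,interpolation=cv2.INTER_CUBIC))"
```

```text
(no output)
```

View pics/w2c.png

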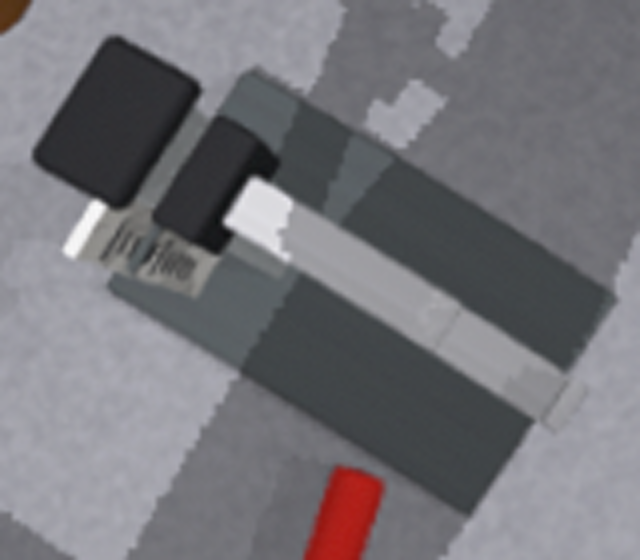

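Crop: hook bar runs from the carriage at full-image (262,57) to tip (341,111), step line near (313,92); base front corners at (353,85) and (317.5,138). Computing the axis.

```bash
cat > b.py <<'E'
from h import *
c=np.load('w2_cam.npz'); m={k:c[k] for k in c}; m={k:(v if v.ndim else float(v)) for k,v in m.items()}
P=lambda u,v,z: atz(ray('wrist',(200+(u+.5)/4-.5,10+(v+.5)/4-.5),m),z)
def ang(a,b): d=a-b; return np.round(np.arctan2(d[1],d[0]),3), round(float(np.linalg.norm(d)),1)
f1,f2=P(612,300,12),P(470,513,12); 
print('front',f1,f2,ang(f1,f2)[0]+np.pi/2, ang(f1,f2)[1])
print('edges',ang(P(245,70,12),f1),ang(P(110,290,12),f2))
for z in (200,208): print('bar',ang(P(302,204,z),P(552,360,z)),ang(P(295,260,z),P(525,405,z)), 'w',ang(P(430,345,z),P(460,308,z)))
print('seat end at step',P(449,327,208),'tip inner',P(553,400,206),P(553,388,200),'tip outer top',P(567,407,212))
o=np.array(bot.read_state()['tool_pos']); print('cam',ray('wrist',(320,200),m))
# triangulated net estimates
import json
D=json.load(open('obs.json'))
for t in('hook_seat','scale','tray'):
    r=[(np.array(x[3]),np.array(x[4])) for x in D if x[1]==t]
    for c2,uv in {'hook_seat':[('top',(368.2,187.1)),('side',(304.2,167.3))],'scale':[('top',(323.2,186.8)),('side',(293.6,244.6))],'tray':[('top',(433,247.3)),('side',(351.5,193.6))]}[t]: r.append(ray(c2,uv))
    X=tri(r); print(t,np.round(X,1))
lu=[(np.array(x[3]),np.array(x[4])) for x in D if x[1]=='lug' and abs(atz((np.array(x[3]),np.array(x[4])),117)[:2]-[452,268]).max()<25]
br=[(np.array(x[3]),np.array(x[4])) for x in D if x[1]=='bridge' and abs(atz((np.array(x[3]),np.array(x[4])),87)[:2]-[455,268]).max()<25]
print('lug',len(lu),tri(lu+[ray('side',(337.7,267.3)),ray('top',(232,242))]),'bridge',len(br),tri(br+[ray('side',(338.4,274)),ray('top',(232.3,244.3))]))
E
python3 b.py
```

```text
front [619.62220158 -89.40572913  12.        ] [510.22641556 -56.76846297  12.        ] 1.2807963267948965 114.2
edges (np.float64(1.267), 196.4) (np.float64(1.282), 194.3)
bar (np.float64(1.28), 86.7) (np.float64(1.278), 80.0) w (np.float64(2.754), 13.9)
bar (np.float64(1.28), 84.8) (np.float64(1.278), 78.2) w (np.float64(2.754), 13.6)
seat end at step [577.24781511 -35.2729787  208.        ] tip inner [565.56957862 -69.53655909 206.        ] [569.05035292 -68.76696437 200.        ] tip outer top [564.71379988 -73.6241185  212.        ]
cam (array([559.13662346, -54.87138575, 563.36003811]), array([-0.27442202, -0.06827664, -0.95918239]))
hook_seat [572.4 -48.6 195.2]
scale [600.4  49.6  -2.2]
tray [ 441.1 -233.3    9.1]
lug 3 [453.46599759 267.92623194 112.17937084] bridge 2 [456.06060312 268.47680912  89.31584841]
```

carry_out(
  plan=[
    {"rot":[0,0,0],"linear":[0,-0.334,0.1],"hand":1},
    {"rot":[0,0,0],"linear":[0,-0.334,0.1],"hand":1},
    {"rot":[0,0,0],"linear":[0,-0.334,0.1],"hand":1},
    {"rot":[0,0,0],"linear":[0,-0.334,0.1],"hand":1},
    {"rot":[0,0,0],"linear":[0,-0.334,0.1],"hand":1},
    {"rot":[0,0,0],"linear":[0,-0.334,0.1],"hand":1},
    {"rot":[0,0,0],"linear":[0,-0.334,0.1],"hand":1},
    {"rot":[0,0,0],"linear":[0,-0.334,0.1],"hand":1},
    {"rot":[0,0,0],"linear":[0,-0.334,0.1],"hand":1},
    {"rot":[0,0,0],"linear":[0,-0.334,0.1],"hand":1},
    {"rot":[0,0,0],"linear":[0,-0.334,0.1],"hand":1},
  ],
)

```text
time: 5.23
tool_pos: [400.1, 245.9, 321.2]
eef_rot: [3.108, 0.457, -0.0]
force: [0.1, 0.3, 0.6]
opening: 85.3
grip_force: 0.0
```

```bash
python3 look.py w3 lug,bridge,transformer,pad; python3 -c "
import cv2;im=cv2.imread('pics/w3.png');cv2.imwrite('pics/w3b.png',cv2.resize(im[0:300,120:520],None,fx=2,fy=2,interpolation=cv2.INTER_CUBIC))"
```

```text
5.23 [400.1 245.9 321.2] [ 3.108  0.457 -0.   ] [0.12 0.35 0.64]
lug [187.3  97. ] 0.79 [440. 426. 117.]
lug [317.4 122.4] 0.78 [450. 269. 117.]
lug [275.8 220.7] 0.68 [325. 285. 117.]
bridge [278.6 217. ] 0.96 [319. 284.  87.]
bridge [197.7  95.3] 0.93 [443. 426.  87.]
bridge [317.5 118.8] 0.68 [453. 271.  87.]
transformer [288.7 196.6] 0.92 [324. 281.   3.]
transformer [215.4  96.1] 0.9 [444. 433.   3.]
transformer [317.9 117.3] 0.64 [453. 272.   3.]
pad [314.4 105.6] 0.82 [468. 282.   0.]
```

View pics/w3b.png

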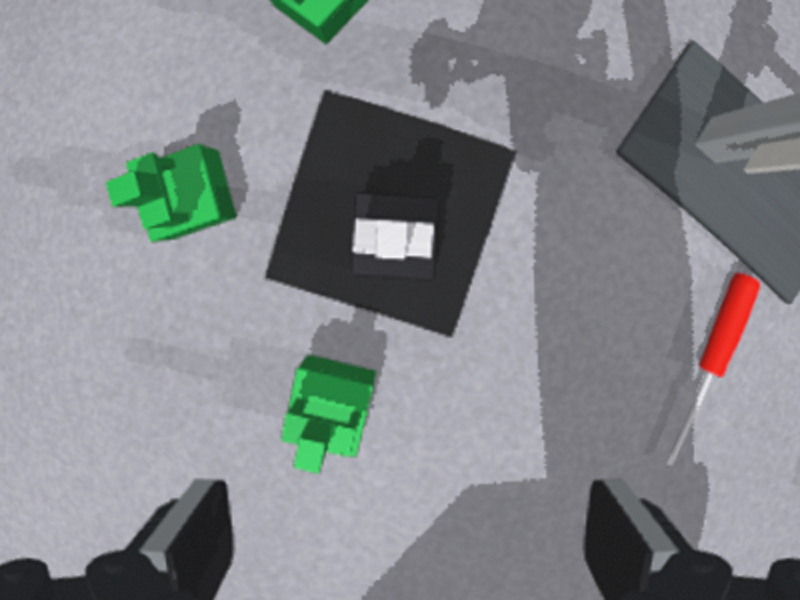

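Wrist view: the transformer's lug is at full image ~(315,120), bridge nearly horizontal in the picture (almost aligned with the tool). Working out yaw and grasp delta.

```bash
cat > c.py <<'E'
from h import *
c=np.load('w3_cam.npz'); m={k:c[k] for k in c}; m={k:(v if v.ndim else float(v)) for k,v in m.items()}
P=lambda u,v,z: atz(ray('wrist',(120+(u+.5)/2-.5,(v+.5)/2-.5),m),z)
for n,a,b,z in [('br up',(355,216),(434,222),97),('br lo',(353,251),(432,258),97),('blk up',(357,193),(440,199),51),('blk lo',(352,272),(436,279),51)]:
    A,B=P(*a,z),P(*b,z); d=A-B; print(n,np.round(A),np.round(B),'mid',np.round((A+B)/2,1),'L',round(np.linalg.norm(d),1),'yaw',np.arctan2(d[1],d[0])-np.pi/2)
print('lug top c',P(392,240,133))
s=bot.read_state(); R=Ro.from_rotvec(s['eef_rot']).as_matrix(); print('tool yaw',np.arctan2(R[1,0],R[0,0]))
import json; D=json.load(open('obs.json'))
for t,p in(('lug',[452,269]),('bridge',[455,269])):
    r=[(np.array(x[3]),np.array(x[4])) for x in D if x[1]==t]; r=[x for x in r if abs(atz(x,115 if t=='lug' else 90)[:2]-p).max()<18]
    print(t,len(r),tri(r),tri(r+[ray('side',(337.7,267.3) if t=='lug' else (338.4,274))]))
E
python3 c.py
```

```text
br up [459. 297.  97.] [469. 252.  97.] mid [464.  274.4  97. ] L 46.4 yaw 0.2103282396732311
br lo [439. 292.  97.] [448. 247.  97.] mid [443.5 269.6  97. ] L 46.7 yaw 0.19826850514849004
blk up [474. 304.  51.] [485. 251.  51.] mid [479.5 277.4  51. ] L 54.7 yaw 0.21446300586557676
blk lo [422. 293.  51.] [433. 238.  51.] mid [427.8 265.1  51. ] L 56.1 yaw 0.20438523781048357
lug top c [452.74611584 271.63587287 133.        ]
tool yaw 0.28760077266541073
lug 4 [450.21707399 269.07392107 110.67626714] [451.88259953 268.6877783  111.47052007]
bridge 3 [455.24806355 271.21601133  83.52945183] [455.92813292 268.35129687  89.22059406]
```

carry_out(
  plan=[
    {"rot":[0,0,0.08],"linear":[0.0585,-0.0096,0.09],"hand":1},
    {"rot":[0,0,0.08],"linear":[0.0585,-0.0096,0.09],"hand":1},
    {"rot":[0,0,0.08],"linear":[0.0585,-0.0096,0.09],"hand":1},
    {"rot":[0,0,0.08],"linear":[0.0585,-0.0096,0.12],"hand":1},
    {"rot":[0,0,0.08],"linear":[0.0585,-0.0096,0.15],"hand":1},
    {"rot":[0,0,0.08],"linear":[0.0585,-0.0096,0.18],"hand":1},
    {"rot":[0,0,0.08],"linear":[0.0585,-0.0096,0.2],"hand":1},
    {"rot":[0,0,0.08],"linear":[0.0585,-0.0096,0.215],"hand":1},
    {"rot":[0,0,0.08],"linear":[0.0585,-0.0096,0.22],"hand":1},
    {"rot":[0,0,0.08],"linear":[0.0585,-0.0096,0.22],"hand":1},
    {"rot":[0,0,0.08],"linear":[0.0585,-0.0096,0.22],"hand":1},
  ],
)

```text
time: 6.4
tool_pos: [454.7, 271.3, 102.2]
eef_rot: [-3.124, -0.327, -0.001]
force: [-0.9, 0.1, 0.4]
opening: 85.4
grip_force: 0.0
```

```bash
python3 look.py w4 lug,bridge; python3 -c "
import cv2;im=cv2.imread('pics/w4.png');cv2.imwrite('pics/w4b.png',im[60:400,100:540])"
```

```text
6.4 [454.7 271.3 102.2] [-3.124e+00 -3.270e-01 -1.000e-03] [-0.95  0.11  0.35]
lug [ 60.6 211.8] 0.91 [443. 427. 117.]
lug [325. 266.] 0.59 [452. 271. 117.]
bridge [324.6 236.6] 0.95 [454. 272.  87.]
bridge [ 92.4 195.1] 0.92 [446. 425.  87.]
```

View pics/w4b.png

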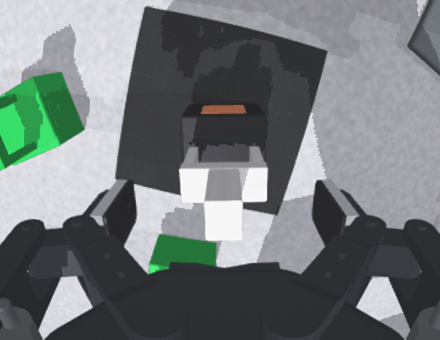

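The lug (crop 222,205) stands centred between the open fingers and square to them. Closing.

carry_out(
  plan=[
    {"rot":[0,0,0],"linear":[0,0,0],"hand":-1},
    {"rot":[0,0,0],"linear":[0,0,0],"hand":-1},
    {"rot":[0,0,0],"linear":[0,0,0],"hand":-1},
    {"rot":[0,0,0],"linear":[0,0,0],"hand":-1},
    {"rot":[0,0,0],"linear":[0,0,0],"hand":-1},
    {"rot":[0,0,0],"linear":[0,0,0],"hand":-1},
    {"rot":[0,0,0],"linear":[0,0,0],"hand":-1},
    {"rot":[0,0,0],"linear":[0,0,0],"hand":-1},
    {"rot":[0,0,0],"linear":[0,0,0],"hand":-1},
    {"rot":[0,0,0],"linear":[0,0,0],"hand":-1},
  ],
  force=60,
)

```text
time: 7.38
tool_pos: [454.1, 271.6, 101.5]
eef_rot: [3.124, 0.329, 0.001]
force: [0.7, 0.6, 1.7]
opening: 15.1
grip_force: 59.3
```

carry_out(
  plan=[
    {"rot":[0,0,0],"linear":[0,0,-0.005],"hand":-1},
    {"rot":[0,0,0],"linear":[0,0,-0.015],"hand":-1},
    {"rot":[0,0,0],"linear":[0,0,-0.035],"hand":-1},
    {"rot":[0,0,0],"linear":[0,0,-0.06],"hand":-1},
    {"rot":[0,0,0],"linear":[0,0,-0.085],"hand":-1},
    {"rot":[0,0,0],"linear":[0,0,-0.11],"hand":-1},
    {"rot":[0,0,0],"linear":[0,0,-0.125],"hand":-1},
    {"rot":[0,0,0],"linear":[0,0,-0.134],"hand":-1},
    {"rot":[0,0,0],"linear":[0,0,-0.134],"hand":-1},
    {"rot":[0,0,0],"linear":[0,0,-0.134],"hand":-1},
    {"rot":[0,0,0],"linear":[0,0,-0.134],"hand":-1},
    {"rot":[0,0,0],"linear":[0,0,-0.134],"hand":-1},
  ],
)

```text
time: 8.38
tool_pos: [452.7, 271.2, 233.3]
eef_rot: [3.123, 0.329, -0.005]
force: [0.0, -0.4, -4.5]
opening: 15.2
grip_force: 59.0
```

```bash
cat > f.py <<'E'
from h import *
F=[]
for i in range(3): viewer.read_camera('side'); s=bot.read_state(); F.append(np.r_[s['force'],s['wrist_torque']])
print(np.round(F,2).tolist(), round(s['time'],2), np.round(s['tool_pos'],1),np.round(s['eef_rot'],3),s['opening'],s['grip_force'])
E
python3 f.py
```

```text
[[0.56, -0.32, -5.35, -0.0, 0.01, 0.04], [-0.07, -0.19, -4.91, 0.03, -0.01, 0.02], [-0.07, -0.05, -4.9, 0.04, 0.0, -0.0]] 8.53 [453.3 271.4 234.1] [ 3.124e+00  3.290e-01 -3.000e-03] 15.350720432403143 59.01985287666321
```

carry_out(
  plan=[
    {"rot":[0,0,-0.05],"linear":[-0.004,0.015,0],"hand":-1},
    {"rot":[0,0,-0.14],"linear":[-0.012,0.048,0],"hand":-1},
    {"rot":[0,0,-0.24],"linear":[-0.02,0.082,0],"hand":-1},
    {"rot":[0,0,-0.34],"linear":[-0.029,0.116,0],"hand":-1},
    {"rot":[0,0,-0.44],"linear":[-0.037,0.15,0],"hand":-1},
    {"rot":[0,0,-0.54],"linear":[-0.046,0.184,0],"hand":-1},
    {"rot":[0,0,-0.64],"linear":[-0.054,0.218,0],"hand":-1},
    {"rot":[0,0,-0.74],"linear":[-0.063,0.252,0],"hand":-1},
    {"rot":[0,0,-0.84],"linear":[-0.071,0.286,0],"hand":-1},
    {"rot":[0,0,-0.94],"linear":[-0.08,0.32,0],"hand":-1},
    {"rot":[0,0,-1.02],"linear":[-0.087,0.35,0],"hand":-1},
    {"rot":[0,0,-1.07],"linear":[-0.085,0.375,0],"hand":-1},
    {"rot":[0,0,-1.07],"linear":[-0.065,0.385,0],"hand":-1},
    {"rot":[0,0,-1.07],"linear":[-0.038,0.388,0],"hand":-1},
    {"rot":[0,0,-1.07],"linear":[-0.01,0.39,0],"hand":-1},
    {"rot":[0,0,-1.07],"linear":[0.012,0.392,0],"hand":-1},
    {"rot":[0,0,-1.07],"linear":[0.02,0.392,0],"hand":-1},
    {"rot":[0,0,-1.07],"linear":[0.02,0.392,0],"hand":-1},
    {"rot":[0,0,-1.07],"linear":[0.02,0.392,0],"hand":-1},
  ],
)

```text
time: 10.12
tool_pos: [554.4, -107.4, 234.4]
eef_rot: [-2.518, -1.876, 0.002]
force: [-1.6, -0.2, -4.6]
opening: 15.6
grip_force: 60.0
```

```bash
python3 f.py; python3 look.py w5 hook_seat,bridge,scale; cat > d.py <<'E'
from h import *
ims=[viewer.read_camera(c) for c in('wrist','side')]
a=ims[0][0:400,120:520]; b=cv2.resize(ims[1][130:230,250:350],(400,400),interpolation=cv2.INTER_CUBIC)
import sys; cv2.imwrite(f'pics/{sys.argv[1]}.png',np.hstack([a,b]))
for t in('hook_seat','bridge','lug'): print('side',t,[(np.round(x['uv'],1),round(x['conf'],2)) for x in nets.pinpoint('side',t)])
for p in((572.2,-51,200),):
    for c in('side','wrist'): print(c,proj(c,np.array(p)))
E
python3 d.py w5d
```

```text
[[-0.64, 0.22, -4.9, 0.01, 0.07, -0.03], [-0.23, -0.96, -5.31, -0.0, 0.0, 0.01], [0.11, -0.64, -5.24, -0.03, -0.03, 0.01]] 10.27 [ 554.  -107.7  235.1] [-2.520e+00 -1.875e+00  1.000e-03] 14.866322855335806 60.02698481082916
10.27 [ 554.  -107.7  235.1] [-2.520e+00 -1.875e+00  1.000e-03] [ 0.11 -0.64 -5.24]
hook_seat [326.5 125.3] 0.95 [572. -51. 200.]
bridge [326.  237.5] 0.75 [ 539. -163.   87.]
side hook_seat [(array([306.2, 166.8]), 0.5)]
side bridge [(array([401.8, 286. ]), 0.89), (array([313.3, 146.4]), 0.88), (array([337.9, 334.1]), 0.7), (array([253.2, 306.4]), 0.58)]
side lug [(array([255.5, 297.3]), 0.96), (array([309.7, 138.8]), 0.85), (array([341.9, 325.3]), 0.66), (array([401. , 275.8]), 0.63)]
side [304.21670503 165.46432105]
wrist [325.293698   125.82566912]
```

View pics/w5d.png

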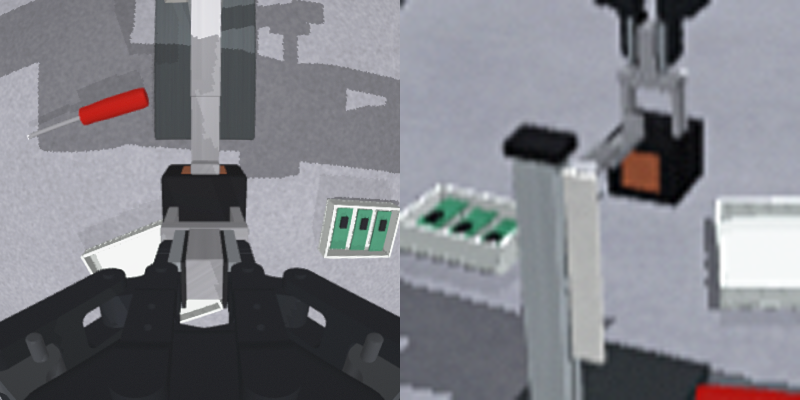

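Left half: hook bar (crop x≈205) lines up with the bridge window (x≈204), tip just ahead of it; right half: transformer in front of the hook tip with the window at hook height. Threading along +x.

carry_out(
  plan=[
    {"rot":[0,0,0],"linear":[0.004,0.001,0],"hand":-1},
    {"rot":[0,0,0],"linear":[0.01,0.001,0],"hand":-1},
    {"rot":[0,0,0],"linear":[0.017,0.001,0],"hand":-1},
    {"rot":[0,0,0],"linear":[0.024,0.001,0],"hand":-1},
    {"rot":[0,0,0],"linear":[0.031,0.001,0],"hand":-1},
    {"rot":[0,0,0],"linear":[0.038,0.001,0],"hand":-1},
    {"rot":[0,0,0],"linear":[0.045,0.001,0],"hand":-1},
    {"rot":[0,0,0],"linear":[0.051,0.001,0],"hand":-1},
    {"rot":[0,0,0],"linear":[0.056,0.001,0],"hand":-1},
    {"rot":[0,0,0],"linear":[0.059,0.001,0],"hand":-1},
    {"rot":[0,0,0],"linear":[0.0595,0.001,0],"hand":-1},
    {"rot":[0,0,0],"linear":[0.0595,0.001,0],"hand":-1},
  ],
)

```text
time: 11.72
tool_pos: [573.1, -50.8, 235.3]
eef_rot: [2.52, 1.876, -0.0]
force: [-0.2, -0.4, -4.6]
opening: 15.1
grip_force: 60.0
```

```bash
python3 f.py; python3 d.py w6d
```

```text
[[-0.39, -0.46, -5.28, -0.04, 0.01, -0.0], [-0.67, 0.89, -5.5, -0.0, -0.01, -0.05], [-0.15, 0.74, -4.54, 0.04, -0.08, -0.02]] 11.87 [573.  -51.2 235.3] [ 2.52   1.875 -0.   ] 15.42516028640646 60.04830837249756
side hook_seat [(array([244.4, 287.9]), 0.55), (array([306.1, 167.9]), 0.53)]
side bridge [(array([254.7, 310. ]), 0.83), (array([403.7, 287.4]), 0.78), (array([303.3, 155.8]), 0.76), (array([341.8, 333.3]), 0.63)]
side lug [(array([344., 325.]), 0.95), (array([258.1, 296.1]), 0.77), (array([400.1, 273.1]), 0.62), (array([302.7, 147.3]), 0.56)]
side [304.21670503 165.46432105]
wrist [323.53885691 224.16472987]
```

View pics/w6d.png

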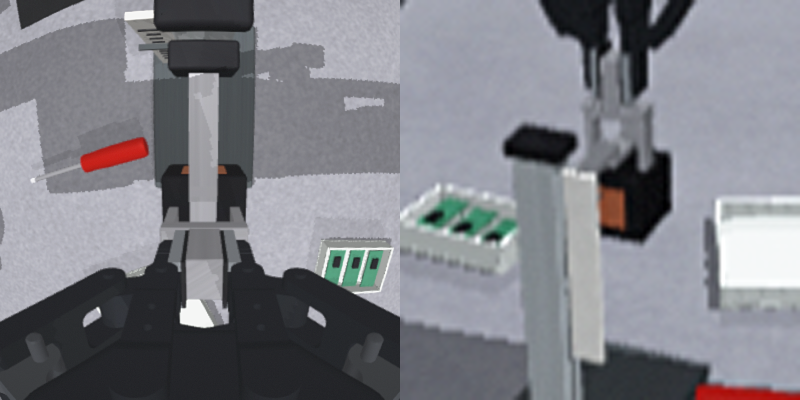

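Threaded: the bar passes through the window, tip now outside under the gripper. Lowering slowly.

carry_out(
  plan=[
    {"rot":[0,0,0],"linear":[0,0,0.001],"hand":-1},
    {"rot":[0,0,0],"linear":[0,0,0.003],"hand":-1},
    {"rot":[0,0,0],"linear":[0,0,0.005],"hand":-1},
    {"rot":[0,0,0],"linear":[0,0,0.007],"hand":-1},
    {"rot":[0,0,0],"linear":[0,0,0.009],"hand":-1},
    {"rot":[0,0,0],"linear":[0,0,0.011],"hand":-1},
    {"rot":[0,0,0],"linear":[0,0,0.013],"hand":-1},
    {"rot":[0,0,0],"linear":[0,0,0.015],"hand":-1},
    {"rot":[0,0,0],"linear":[0,0,0.017],"hand":-1},
    {"rot":[0,0,0],"linear":[0,0,0.019],"hand":-1},
    {"rot":[0,0,0],"linear":[0,0,0.021],"hand":-1},
    {"rot":[0,0,0],"linear":[0,0,0.0235],"hand":-1},
    {"rot":[0,0,0],"linear":[0,0,0.026],"hand":-1},
    {"rot":[0,0,0],"linear":[0,0,0.0285],"hand":-1},
    {"rot":[0,0,0],"linear":[0,0,0.031],"hand":-1},
    {"rot":[0,0,0],"linear":[0,0,0.033],"hand":-1},
    {"rot":[0,0,0],"linear":[0,0,0.0345],"hand":-1},
    {"rot":[0,0,0],"linear":[0,0,0.035],"hand":-1},
    {"rot":[0,0,0],"linear":[0,0,0.035],"hand":-1},
    {"rot":[0,0,0],"linear":[0,0,0.035],"hand":-1},
  ],
)

```text
time: 13.78
tool_pos: [573.1, -50.9, 200.5]
eef_rot: [2.52, 1.876, 0.0]
force: [-1.4, -0.1, -3.0]
opening: 15.3
grip_force: 60.2
```

```bash
sed -i 's/range(3)/range(10)/; s/^print.*/F=np.array(F); print(np.round(F[:,2],2).tolist(), np.round(F.mean(0),2), round(s["time"],2), np.round(s["tool_pos"],1),np.round(s["eef_rot"],3))/' f.py; python3 f.py
```

```text
[-3.11, -2.63, -2.64, -2.84, -3.94, -3.7, -2.79, -2.04, -2.43, -2.13] [-0.36 -0.14 -2.83  0.03  0.05 -0.  ] 14.28 [573.1 -50.9 200.4] [2.52  1.876 0.   ]
```

carry_out(
  plan=[
    {"rot":[0,0,0],"linear":[0,0,0.001],"hand":-1},
    {"rot":[0,0,0],"linear":[0,0,0.003],"hand":-1},
    {"rot":[0,0,0],"linear":[0,0,0.005],"hand":-1},
    {"rot":[0,0,0],"linear":[0,0,0.007],"hand":-1},
    {"rot":[0,0,0],"linear":[0,0,0.009],"hand":-1},
    {"rot":[0,0,0],"linear":[0,0,0.011],"hand":-1},
    {"rot":[0,0,0],"linear":[0,0,0.013],"hand":-1},
    {"rot":[0,0,0],"linear":[0,0,0.015],"hand":-1},
    {"rot":[0,0,0],"linear":[0,0,0.017],"hand":-1},
    {"rot":[0,0,0],"linear":[0,0,0.019],"hand":-1},
    {"rot":[0,0,0],"linear":[0,0,0.021],"hand":-1},
    {"rot":[0,0,0],"linear":[0,0,0.0225],"hand":-1},
    {"rot":[0,0,0],"linear":[0,0,0.023],"hand":-1},
    {"rot":[0,0,0],"linear":[0,0,0.023],"hand":-1},
    {"rot":[0,0,0],"linear":[0,0,0.023],"hand":-1},
  ],
)

```text
time: 15.53
tool_pos: [573.1, -50.9, 177.4]
eef_rot: [2.52, 1.876, 0.0]
force: [-0.9, 0.9, -0.1]
opening: 15.2
grip_force: 60.6
```

```bash
sed -i 's/range(10)/range(25)/' f.py; python3 f.py; python3 d.py w7d
```

```text
[0.88, 0.21, 0.07, -0.08, -0.11, 0.31, -0.04, 0.34, 0.15, -0.13, 0.15, -0.43, -0.32, -0.27, 0.54, 0.26, -0.05, 0.74, -0.2, 0.12, -0.07, 0.46, 0.5, -0.28, -0.98] [-0.52 -0.04  0.07  0.03  0.06  0.01] 16.78 [573.1 -50.9 177.3] [2.52  1.876 0.   ]
side hook_seat [(array([305. , 178.2]), 0.46)]
side bridge [(array([254. , 307.6]), 0.97), (array([401.4, 287.4]), 0.77), (array([340.9, 332.2]), 0.64), (array([304.6, 172.9]), 0.63)]
side lug [(array([402.6, 273. ]), 0.8), (array([302.2, 166.6]), 0.76), (array([257.5, 298.1]), 0.69), (array([343.2, 321.6]), 0.68), (array([291.4, 245.4]), 0.26)]
side [304.21670503 165.46432105]
wrist [323.44990438 271.37983653]
```

carry_out(
  plan=[
    {"rot":[0,0,0],"linear":[0,0,0.001],"hand":-1},
    {"rot":[0,0,0],"linear":[0,0,0.002],"hand":-1},
    {"rot":[0,0,0],"linear":[0,0,0.003],"hand":-1},
    {"rot":[0,0,0],"linear":[0,0,0.003],"hand":-1},
    {"rot":[0,0,0],"linear":[0,0,0.003],"hand":-1},
    {"rot":[0,0,0],"linear":[0,0,0.003],"hand":-1},
  ],
  force=20,
)

```text
time: 17.53
tool_pos: [573.1, -50.9, 174.3]
eef_rot: [2.52, 1.876, 0.0]
force: [0.8, -0.5, 0.7]
opening: 15.1
grip_force: 60.8
```

```bash
python3 f.py
```

```text
[-0.51, -0.05, 0.74, 0.69, -0.12, -0.95, 1.17, 0.01, -0.22, -0.02, 0.9, 0.09, 2.32, 0.07, 0.44, 0.65, 0.78, -0.13, 0.48, 0.85, 0.62, 0.69, 0.36, 0.19, 0.49] [ 0.17 -0.35  0.38 -0.01 -0.04  0.01] 18.78 [573.1 -50.9 174.3] [2.52  1.876 0.   ]
```

carry_out(
  plan=[
    {"rot":[0,0,0],"linear":[0,0,0],"hand":-0.62},
    {"rot":[0,0,0],"linear":[0,0,0],"hand":-0.6},
    {"rot":[0,0,0],"linear":[0,0,0],"hand":-0.55},
    {"rot":[0,0,0],"linear":[0,0,0],"hand":-0.5},
    {"rot":[0,0,0],"linear":[0,0,0],"hand":-0.4},
    {"rot":[0,0,0],"linear":[0,0,0],"hand":-0.3},
    {"rot":[0,0,0],"linear":[0,0,0],"hand":-0.2},
    {"rot":[0,0,0],"linear":[0,0,0],"hand":-0.1},
    {"rot":[0,0,0],"linear":[0,0,0],"hand":0},
    {"rot":[0,0,0],"linear":[0,0,0],"hand":0},
  ],
)

```text
time: 19.62
tool_pos: [573.0, -50.9, 174.3]
eef_rot: [-2.52, -1.876, 0.0]
force: [0.7, 1.0, -0.1]
opening: 43.1
grip_force: 0.0
```

```bash
python3 f.py; python3 d.py w8d
```

```text
[0.38, 0.05, 0.37, -0.09, 0.43, -0.3, 0.03, -1.01, -1.53, -0.06, 0.52, 0.78, 0.58, -0.6, 1.12, -0.57, -0.52, 0.44, 0.22, 0.46, -1.09, 0.54, -0.37, -0.05, -0.17] [-0.03  0.16 -0.02  0.01  0.    0.01] 20.87 [573.  -50.9 174.3] [2.52  1.876 0.   ]
side hook_seat [(array([303. , 177.3]), 0.41)]
side bridge [(array([254. , 308.9]), 0.85), (array([400.3, 284.8]), 0.83), (array([305.2, 175.9]), 0.79), (array([340.8, 332.8]), 0.63)]
side lug [(array([305.5, 164.9]), 0.91), (array([344.8, 324.9]), 0.84), (array([400. , 276.7]), 0.75), (array([256.6, 296.2]), 0.67)]
side [304.21670503 165.46432105]
wrist [323.53799603 274.8145548 ]
```

View pics/w8d.png

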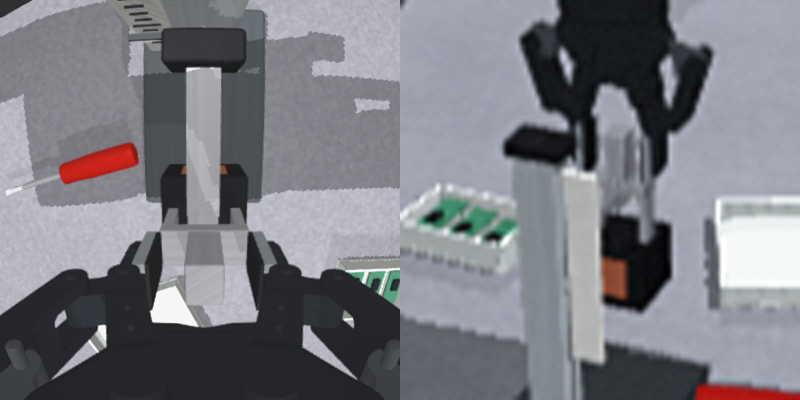

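Force read ≈0 with the empty hand, so only ≈0.4 N was pressed at release; the transformer hangs level between the open fingers. Backing up a little to leave it untouched.

carry_out(
  plan=[
    {"rot":[0,0,0],"linear":[0,0,-0.003],"hand":0},
    {"rot":[0,0,0],"linear":[0,0,-0.008],"hand":0},
    {"rot":[0,0,0],"linear":[0,0,-0.013],"hand":0},
    {"rot":[0,0,0],"linear":[0,0,-0.015],"hand":0},
    {"rot":[0,0,0],"linear":[0,0,-0.015],"hand":0},
    {"rot":[0,0,0],"linear":[0,0,-0.015],"hand":0},
    {"rot":[0,0,0],"linear":[0,0,-0.015],"hand":0},
    {"rot":[0,0,0],"linear":[0,0,-0.015],"hand":0},
    {"rot":[0,0,0],"linear":[0,0,-0.015],"hand":0},
    {"rot":[0,0,0],"linear":[0,0,-0.015],"hand":0},
    {"rot":[0,0,0],"linear":[0,0,-0.015],"hand":0},
    {"rot":[0,0,0],"linear":[0,0,-0.015],"hand":0},
    {"rot":[0,0,0],"linear":[0,0,-0.015],"hand":0},
    {"rot":[0,0,0],"linear":[0,0,-0.015],"hand":0},
    {"rot":[0,0,0],"linear":[0,0,-0.015],"hand":0},
    {"rot":[0,0,0],"linear":[0,0,-0.015],"hand":0},
  ],
)

```text
time: 22.45
tool_pos: [573.0, -50.9, 189.3]
eef_rot: [-2.52, -1.876, -0.0]
force: [0.4, -0.2, -0.7]
opening: 42.5
grip_force: 0.0
```

```bash
cat > st.py <<'E'
from h import *
I=[viewer.read_camera('side')[130:230,285:330].astype(float) for _ in range(8)]
W=[viewer.read_camera('wrist')[150:340,260:390].astype(float) for _ in range(16)]
print([round(np.abs(a-I[0]).mean(),2) for a in I],[round(np.abs(a-W[0]).mean(),2) for a in W])
print([round(np.abs(W[i]-W[i-1]).mean(),2) for i in range(1,16)], bot.read_state()['time'])
E
python3 st.py
```

```text
[np.float64(0.0), np.float64(1.28), np.float64(1.27), np.float64(1.28), np.float64(1.26), np.float64(1.26), np.float64(1.26), np.float64(1.26)] [np.float64(0.0), np.float64(0.65), np.float64(0.65), np.float64(0.65), np.float64(0.65), np.float64(0.65), np.float64(0.65), np.float64(0.65), np.float64(0.65), np.float64(0.66), np.float64(0.66), np.float64(0.65), np.float64(0.65), np.float64(0.66), np.float64(0.66), np.float64(0.65)]
[np.float64(0.65), np.float64(0.65), np.float64(0.64), np.float64(0.63), np.float64(0.64), np.float64(0.64), np.float64(0.64), np.float64(0.63), np.float64(0.65), np.float64(0.63), np.float64(0.64), np.float64(0.63), np.float64(0.65), np.float64(0.64), np.float64(0.62)] 23.65
```

Images change only by sensor noise: it hung still for over 1.2 s. Re-gripping gently.

carry_out(
  plan=[
    {"rot":[0,0,0],"linear":[0,0,0.003],"hand":0},
    {"rot":[0,0,0],"linear":[0,0,0.007],"hand":0},
    {"rot":[0,0,0],"linear":[0,0,0.01],"hand":0},
    {"rot":[0,0,0],"linear":[0,0,0.012],"hand":0},
    {"rot":[0,0,0],"linear":[0,0,0.012],"hand":-0.2},
    {"rot":[0,0,0],"linear":[0,0,0.012],"hand":-0.35},
    {"rot":[0,0,0],"linear":[0,0,0.012],"hand":-0.45},
    {"rot":[0,0,0],"linear":[0,0,0.012],"hand":-0.52},
    {"rot":[0,0,0],"linear":[0,0,0.012],"hand":-0.56},
    {"rot":[0,0,0],"linear":[0,0,0.012],"hand":-0.59},
    {"rot":[0,0,0],"linear":[0,0,0.012],"hand":-0.62},
    {"rot":[0,0,0],"linear":[0,0,0.012],"hand":-0.64},
    {"rot":[0,0,0],"linear":[0,0,0.012],"hand":-0.66},
    {"rot":[0,0,0],"linear":[0,0,0.012],"hand":-0.7},
    {"rot":[0,0,0],"linear":[0,0,0.012],"hand":-0.8},
    {"rot":[0,0,0],"linear":[0,0,0.012],"hand":-1},
    {"rot":[0,0,0],"linear":[0,0,0.012],"hand":-1},
    {"rot":[0,0,0],"linear":[0,0,0.012],"hand":-1},
  ],
  force=60,
)

```text
time: 25.15
tool_pos: [573.0, -50.9, 177.3]
eef_rot: [-2.52, -1.876, -0.0]
force: [0.1, -0.4, 0.1]
opening: 15.3
grip_force: 59.0
```

```bash
sed -i 's/range(25)/range(8)/' f.py; python3 f.py
```

```text
[0.16, -0.76, 0.01, -0.28, -0.03, -0.81, 0.66, 0.54] [-0.23 -0.06 -0.06  0.03  0.01  0.  ] 25.55 [573.  -50.9 177.3] [-2.52  -1.876  0.   ]
```

Gripped with no disturbance. Lifting slowly off the seat (58 mm in all).

carry_out(
  plan=[
    {"rot":[0,0,0],"linear":[0,0,-0.001],"hand":-1},
    {"rot":[0,0,0],"linear":[0,0,-0.003],"hand":-1},
    {"rot":[0,0,0],"linear":[0,0,-0.0055],"hand":-1},
    {"rot":[0,0,0],"linear":[0,0,-0.008],"hand":-1},
    {"rot":[0,0,0],"linear":[0,0,-0.0105],"hand":-1},
    {"rot":[0,0,0],"linear":[0,0,-0.013],"hand":-1},
    {"rot":[0,0,0],"linear":[0,0,-0.0155],"hand":-1},
    {"rot":[0,0,0],"linear":[0,0,-0.018],"hand":-1},
    {"rot":[0,0,0],"linear":[0,0,-0.0205],"hand":-1},
    {"rot":[0,0,0],"linear":[0,0,-0.023],"hand":-1},
    {"rot":[0,0,0],"linear":[0,0,-0.0255],"hand":-1},
    {"rot":[0,0,0],"linear":[0,0,-0.028],"hand":-1},
    {"rot":[0,0,0],"linear":[0,0,-0.03],"hand":-1},
    {"rot":[0,0,0],"linear":[0,0,-0.032],"hand":-1},
    {"rot":[0,0,0],"linear":[0,0,-0.034],"hand":-1},
    {"rot":[0,0,0],"linear":[0,0,-0.0355],"hand":-1},
    {"rot":[0,0,0],"linear":[0,0,-0.037],"hand":-1},
    {"rot":[0,0,0],"linear":[0,0,-0.0385],"hand":-1},
    {"rot":[0,0,0],"linear":[0,0,-0.04],"hand":-1},
    {"rot":[0,0,0],"linear":[0,0,-0.0415],"hand":-1},
  ],
)

```text
time: 27.22
tool_pos: [572.9, -50.9, 218.8]
eef_rot: [-2.52, -1.876, 0.0]
force: [0.6, -0.2, -5.3]
opening: 15.3
grip_force: 58.7
```

carry_out(
  plan=[
    {"rot":[0,0,0],"linear":[0,0,-0.0015],"hand":-1},
    {"rot":[0,0,0],"linear":[0,0,-0.0035],"hand":-1},
    {"rot":[0,0,0],"linear":[0,0,-0.006],"hand":-1},
    {"rot":[0,0,0],"linear":[0,0,-0.009],"hand":-1},
    {"rot":[0,0,0],"linear":[0,0,-0.012],"hand":-1},
    {"rot":[0,0,0],"linear":[0,0,-0.0145],"hand":-1},
    {"rot":[0,0,0],"linear":[0,0,-0.016],"hand":-1},
    {"rot":[0,0,0],"linear":[0,0,-0.0165],"hand":-1},
    {"rot":[0,0,0],"linear":[0,0,-0.0165],"hand":-1},
    {"rot":[0,0,0],"linear":[0,0,-0.0165],"hand":-1},
  ],
)

```text
time: 28.05
tool_pos: [573.0, -50.9, 235.2]
eef_rot: [-2.52, -1.876, 0.0]
force: [0.6, -0.5, -5.0]
opening: 15.1
grip_force: 58.6
```

```bash
python3 f.py; python3 d.py w9d
```

```text
[-4.96, -4.38, -5.9, -5.37, -5.31, -4.66, -5.47, -4.63] [-0.02 -0.24 -5.08  0.   -0.    0.01] 28.45 [573.  -50.9 235.2] [-2.52  -1.876  0.   ]
side hook_seat [(array([301.6, 148.7]), 0.69), (array([304.9, 164.6]), 0.52)]
side bridge [(array([302.8, 150.8]), 0.73), (array([339.4, 332.1]), 0.71), (array([399.8, 284.2]), 0.68), (array([303.7, 155.6]), 0.62), (array([255.5, 307.8]), 0.6)]
side lug [(array([302.3, 150.2]), 0.9), (array([400. , 274.2]), 0.8), (array([255.1, 295.6]), 0.6), (array([345. , 323.8]), 0.56), (array([306.7, 165.8]), 0.54)]
side [304.21670503 165.46432105]
wrist [323.58449612 224.51178838]
```

View pics/w9d.png

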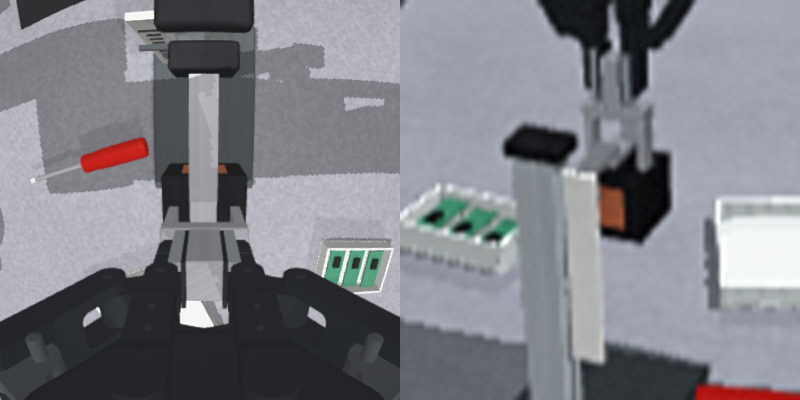

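Same as the threaded state: bridge lifted clear of the seat, window around the bar. Backing out and going over the tray.

carry_out(
  plan=[
    {"rot":[0,0,0],"linear":[-0.003,0,0],"hand":-1},
    {"rot":[0,0,0],"linear":[-0.009,0,0],"hand":-1},
    {"rot":[0,0,0],"linear":[-0.017,0,0],"hand":-1},
    {"rot":[0,0,0],"linear":[-0.025,0,0],"hand":-1},
    {"rot":[0,0,0],"linear":[-0.034,0,0],"hand":-1},
    {"rot":[0,0,0],"linear":[-0.043,0,0],"hand":-1},
    {"rot":[0,0,0],"linear":[-0.053,0,0],"hand":-1},
    {"rot":[0,0,0],"linear":[-0.064,0,0],"hand":-1},
    {"rot":[0,0,0],"linear":[-0.076,0,0],"hand":-1},
    {"rot":[0,0,0],"linear":[-0.092,-0.004,0],"hand":-1},
    {"rot":[0,0,0],"linear":[-0.11,-0.014,0],"hand":-1},
    {"rot":[0,0,0],"linear":[-0.13,-0.026,0],"hand":-1},
    {"rot":[0,0,0],"linear":[-0.152,-0.04,0],"hand":-1},
    {"rot":[0,0,0],"linear":[-0.174,-0.052,0],"hand":-1},
    {"rot":[0,0,0],"linear":[-0.193,-0.063,0],"hand":-1},
    {"rot":[0,0,0],"linear":[-0.206,-0.07,0],"hand":-1},
    {"rot":[0,0,0],"linear":[-0.213,-0.074,0],"hand":-1},
    {"rot":[0,0,0],"linear":[-0.213,-0.074,0],"hand":-1},
  ],
)

```text
time: 30.2
tool_pos: [439.9, -235.3, 235.5]
eef_rot: [2.522, 1.873, -0.001]
force: [0.6, -0.6, -5.4]
opening: 15.2
grip_force: 58.9
```

carry_out(
  plan=[
    {"rot":[0,0,0],"linear":[0,0,0.006],"hand":-1},
    {"rot":[0,0,0],"linear":[0,0,0.018],"hand":-1},
    {"rot":[0,0,0],"linear":[0,0,0.036],"hand":-1},
    {"rot":[0,0,0],"linear":[0,0,0.056],"hand":-1},
    {"rot":[0,0,0],"linear":[0,0,0.076],"hand":-1},
    {"rot":[0,0,0],"linear":[0,0,0.092],"hand":-1},
    {"rot":[0,0,0],"linear":[0,0,0.104],"hand":-1},
    {"rot":[0,0,0],"linear":[0,0,0.112],"hand":-1},
    {"rot":[0,0,0],"linear":[0,0,0.117],"hand":-1},
    {"rot":[0,0,0],"linear":[0,0,0.121],"hand":-1},
    {"rot":[0,0,0],"linear":[0,0,0.124],"hand":-1},
    {"rot":[0,0,0],"linear":[0,0,0.126],"hand":-1},
    {"rot":[0,0,0],"linear":[0,0,0.127],"hand":-1},
    {"rot":[0,0,0],"linear":[0,0,0.128],"hand":-1},
    {"rot":[0,0,0],"linear":[0,0,0.128],"hand":-1},
  ],
)

```text
time: 31.45
tool_pos: [441.2, -233.9, 107.6]
eef_rot: [2.52, 1.875, 0.0]
force: [-0.5, -0.7, -4.6]
opening: 14.9
grip_force: 58.9
```

```bash
python3 f.py; python3 - <<'E'
from h import *
im=viewer.read_camera('side'); w=viewer.read_camera('wrist')
cv2.imwrite('pics/t1.png',np.hstack([w[0:400,120:520],cv2.resize(im[140:240,300:400],(400,400),interpolation=cv2.INTER_CUBIC)]))
E
```

```text
[-5.06, -4.15, -4.79, -4.98, -4.17, -5.35, -4.28, -4.57] [-0.03 -0.16 -4.67  0.02 -0.01 -0.01] 31.85 [ 441.1 -233.8  107.4] [2.52  1.876 0.   ]
```

View pics/t1.png

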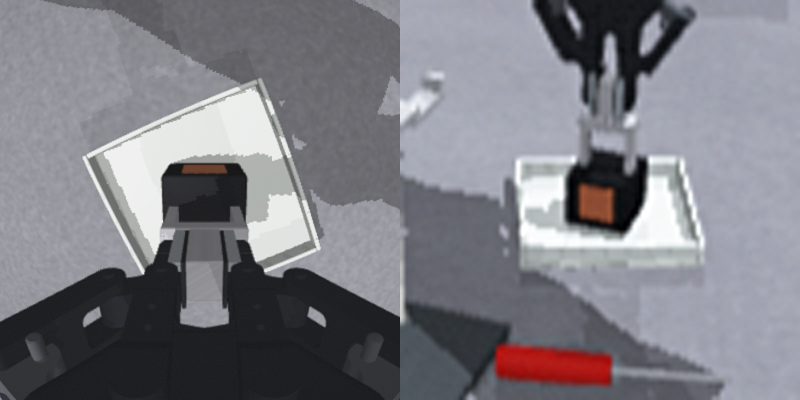

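The block is over the middle of the tray, upright, about 5 mm above its floor (I have now gone past the ten-picture allowance, so no more views). Setting down slowly by force.

carry_out(
  plan=[
    {"rot":[0,0,0],"linear":[0,0,0.001],"hand":-1},
    {"rot":[0,0,0],"linear":[0,0,0.002],"hand":-1},
    {"rot":[0,0,0],"linear":[0,0,0.003],"hand":-1},
    {"rot":[0,0,0],"linear":[0,0,0.0035],"hand":-1},
    {"rot":[0,0,0],"linear":[0,0,0.004],"hand":-1},
    {"rot":[0,0,0],"linear":[0,0,0.0045],"hand":-1},
    {"rot":[0,0,0],"linear":[0,0,0.0048],"hand":-1},
    {"rot":[0,0,0],"linear":[0,0,0.0048],"hand":-1},
  ],
)

```text
time: 32.62
tool_pos: [441.0, -233.7, 102.5]
eef_rot: [-2.52, -1.876, 0.0]
force: [-0.4, -0.3, -5.7]
opening: 15.0
grip_force: 58.9
```

```bash
python3 f.py
```

```text
[-4.28, -5.21, -5.28, -4.33, -4.06, -4.81, -4.28, -5.06] [-0.02  0.04 -4.66  0.01  0.01  0.  ] 33.02 [ 441.1 -233.8  102.5] [ 2.52   1.876 -0.   ]
```

Not yet touching; going on by half-millimetre steps.

carry_out(
  plan=[
    {"rot":[0,0,0],"linear":[0,0,0.0005],"hand":-1},
    {"rot":[0,0,0],"linear":[0,0,0.001],"hand":-1},
    {"rot":[0,0,0],"linear":[0,0,0.0012],"hand":-1},
    {"rot":[0,0,0],"linear":[0,0,0.0012],"hand":-1},
    {"rot":[0,0,0],"linear":[0,0,0.0012],"hand":-1},
  ],
)

```text
time: 33.43
tool_pos: [441.3, -233.8, 102.2]
eef_rot: [2.52, 1.876, 0.0]
force: [-3.1, 2.6, 5.5]
opening: 14.9
grip_force: 60.4
```

```bash
python3 f.py
```

```text
[5.54, 5.61, 5.83, 4.94, 4.92, 5.51, 5.58, 5.54] [-3.21  2.86  5.43  0.48  0.65 -0.04] 33.83 [ 441.3 -233.8  102.2] [2.52  1.876 0.   ]
```

Touched down (≈5 N pressed). Easing by 0.4 mm, then releasing.

carry_out(
  plan=[
    {"rot":[0,0,0],"linear":[0,0,-0.0004],"hand":-1},
    {"rot":[0,0,0],"linear":[0,0,-0.0004],"hand":-1},
    {"rot":[0,0,0],"linear":[0,0,-0.0004],"hand":-0.62},
    {"rot":[0,0,0],"linear":[0,0,-0.0004],"hand":-0.6},
    {"rot":[0,0,0],"linear":[0,0,-0.0004],"hand":-0.55},
    {"rot":[0,0,0],"linear":[0,0,-0.0004],"hand":-0.45},
    {"rot":[0,0,0],"linear":[0,0,-0.0004],"hand":-0.3},
    {"rot":[0,0,0],"linear":[0,0,-0.0004],"hand":-0.1},
    {"rot":[0,0,0],"linear":[0,0,-0.0004],"hand":0.1},
    {"rot":[0,0,0],"linear":[0,0,-0.0004],"hand":0.3},
    {"rot":[0,0,0],"linear":[0,0,-0.0004],"hand":0.3},
  ],
)

```text
time: 34.75
tool_pos: [441.0, -233.7, 101.7]
eef_rot: [-2.52, -1.876, -0.0]
force: [-0.2, -0.3, -1.0]
opening: 55.4
grip_force: 0.0
```

carry_out(
  plan=[
    {"rot":[0,0,0],"linear":[0,0,-0.004],"hand":0.3},
    {"rot":[0,0,0],"linear":[0,0,-0.012],"hand":0.3},
    {"rot":[0,0,0],"linear":[0,0,-0.025],"hand":0.3},
    {"rot":[0,0,0],"linear":[0,0,-0.045],"hand":0.3},
    {"rot":[0,0,0],"linear":[0,0,-0.07],"hand":0.3},
    {"rot":[0,0,0],"linear":[0,0,-0.1],"hand":0.3},
    {"rot":[0,0,0],"linear":[0,0,-0.13],"hand":0.3},
    {"rot":[0,0,0],"linear":[0,0,-0.15],"hand":0.3},
    {"rot":[0,0,0],"linear":[0,0,-0.15],"hand":0.3},
    {"rot":[0,0,0],"linear":[0,0,-0.15],"hand":0.3},
  ],
)

```text
time: 35.58
tool_pos: [441.9, -234.3, 254.0]
eef_rot: [2.517, 1.874, 0.002]
force: [-0.4, 0.9, -0.5]
opening: 55.7
grip_force: 0.0
```

```bash
python3 f.py; python3 - <<'E'
from h import *
R={}
for c in('side','top','wrist'):
    viewer.read_camera(c); m=viewer.camera_model(c)
    for t,z in(('lug',118),('transformer',4),('screwdriver',0),('jar',0),('board_box',0)):
        for x in nets.pinpoint(c,t):
            p=atz(ray(c,x['uv'],m),z)[:2]
            if z==0 or np.hypot(*(p-[441,-234]))<60: print(c,t,np.round(p),round(x['conf'],2)); R.setdefault(t,[]).append(ray(c,x['uv'],m))
print('lug3d',tri(R['lug']) if len(R.get('lug',[]))>1 else None)
E
```

```text
[-0.07, -0.11, -0.39, 0.81, 0.13, -0.39, 0.28, 0.63] [ 0.11  0.15  0.11 -0.01  0.   -0.  ] 35.98 [ 440.7 -233.4  250.8] [-2.519e+00 -1.875e+00  1.000e-03]
side lug [ 438. -233.] 0.57
side transformer [ 454. -227.] 0.92
side screwdriver [430.   5.] 0.78
side jar [691. 237.] 0.86
side jar [ 443. -478.] 0.28
side board_box [ 737. -236.] 0.75
side board_box [426.  -5.] 0.31
top transformer [ 434. -236.] 0.94
top screwdriver [434.  -7.] 0.77
top screwdriver [ 441. -250.] 0.36
top jar [693. 234.] 0.95
wrist lug [ 440. -234.] 0.74
wrist transformer [ 439. -235.] 0.68
wrist board_box [ 744. -250.] 0.6
lug3d [ 439.0311701  -234.53994231  117.09964642]
```

The lug stands at (439, -234, 117): upright in the tray, bystanders unmoved, hand clear.

```bash
python3 -c "
from rig import bot; print(bot.hand_in())"
```

```text
the job is handed in; nothing more can be done
None
```

The transformer (about 5.1 N, roughly 0.5 kg) hung still on the scale for over a second and now stands upright in the white tray; the job is handed in at about 36 s, but I viewed 12 pictures against the allowance of 10.

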